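Draw the slot profile out of the parts case

TASK

The aluminium slot profile in the black parts case is longer than the hand opening in the fixed clear lid. Take it out through that opening without forcing the brittle lid or shifting the case's neighbours, and finish while still gripping the profile: hold it still and level in the air, all of it at least 5 cm higher than the lid. Do not put it down or let go.

Things in the scene. Friction and masses are not known exactly. Their poses are not given: they have to be found in the camera images.
- case: Black tub, 350 mm (its x) by 230 mm (its y), fixed to the bench; walls 5 mm, floor 4 mm thick; a fixed clear 4 mm lid, underside 70 mm and top 74 mm above the bench. Origin: centre of the underside, z up. Inside, x runs from -170 to +170 mm; the lid covers a deep pocket of 125 mm at the -x end and a shallow one of 55 mm at the +x end.
- opening (a point): Centre of the lid's only opening, level with the lid's top; axes as the case's. Rectangle with a yellow rim, 160 x 160 mm: in the case's frame x -45 to +115, y -80 to +80 mm. The deep -x pocket gives the profile room to slide straight back until its +x end can be tilted up through the opening.
- profile_mid (a point): Centre (half-way up) of the loose aluminium slot profile, a square bar 240 x 20 x 20 mm, about 0.12 kg. Its x axis runs along its length and z up as it lies; at the start it lies flat on the case's floor, roughly along the case's x axis and the same way round, both ends under the lid.
- profile_end_a (a point): Centre of the profile's end face at its +x end (120 mm from its middle); starts under the shallow pocket's lid.
- profile_end_b (a point): Centre of the profile's end face at its -x end; starts under the deep pocket's lid.
- profile: The same profile; origin at the centre of its underside, 10 mm below its middle.
- glue: Blue bottle of bed glue, 32 mm across, 85 mm high, a bystander standing beyond the case's -x end; origin at its foot.
- gear: Orange printed gear, about 74 mm across, 14 mm high, a bystander lying beyond the case's +x end; origin under its centre.
- carton: Cardboard box 70 x 100 x 50 mm, a bystander standing on the bench beyond the case's -x end; origin under its centre.
Mind the look-alikes: they are no part of the job. Of the things shaped like the profile, the aluminium one is meant.

How it is judged:
On the way:
1. the profile is tilted with one end up through the opening and the other still under the lid (((height (world z) of profile_end_a above 0.08 m and height (world z) of profile_end_b below 0.07 m) or (height (world z) of profile_end_b above 0.08 m and height (world z) of profile_end_a below 0.07 m))), for 0.05 s.
At the end, for the whole second after the job is handed in: The profile is held still in the fingers (more than 2 N), touching nothing of the case, its length within about 14 degrees of level, and the centres of both end faces more than 132 mm above the bench (58 mm above the lid's top, so that its underside is about 48 mm or more above the lid) (height (world z) of each of profile_end_a, profile_end_b above 0.132 m and angle between profile_mid's own x axis and vertical between 1.32 and 1.82 rad and linear speed of profile below 0.03 m/s and angular speed of profile below 0.2 rad/s and contact force between the fingers and profile above 2 N and contact force between profile and case below 0.1 N); the arm keeps its last pose, push and grip.
It fails at once if the profile is forced against the case (over 50 N) (contact force between profile and case above 50 N).
It fails at once if the hand or fingers are forced against the case (over 50 N) (contact force between any of the arm, the fingers and case above 50 N).
It fails at once if a bystander (glue, gear or carton) is shifted by more than 30 mm (distance of any of glue, gear, carton from where it was at the start of the episode above 0.03 m).
It also fails if it takes over 45 s, if anything falls off the work surface, if the arm or the gripper's body presses on something with over 40 N, if the wrist force passes 120 N, or if a joint passes its speed limit or range.

ROBOT

A 6-joint arm with a two-finger parallel gripper is mounted at the origin on the work surface. World frame = base frame: x ahead of the robot, y to its left, z up, the work surface at z = 0. Lengths are in m, angles in rad, forces in N, time in s.
With the tool pointing down it reaches from about 0.375 to 0.9 m from the base axis. Payload 3.1 kg.
Tool frame: the origin (TCP) lies between the finger pads; the fingertips stand 22 mm ahead of it and the grasp point (between the pads) lies 3 mm ahead of it; z points along the fingers, y is the line along which they close (so a half turn about z gives the same grasp; the last joint's range is limited). The gripper opens to 87 mm and grips with 3 to 60 N. Pads are 19 mm wide; open, the fingers measure 117 mm over their backs; the gripper's body (75 mm by 190 mm) begins 51 mm behind the grasp point.
Start: joints at [1.01, 0.527, 1.433, -0, 1.181, -0.178], TCP at [0.233, 0.58, 0.245] pointing down, gripper open.
Joint ranges: [-3.08, 3.08], [-0.75, 2.2], [0.22, 2.44], [-1.43, 4.57], [0, 2.65], [-2.85, 2.85]. Speed limits (rad/s): [2.79, 2.79, 3.14, 3.14, 3.14, 3.14].

INTERFACE

Orientations are given as a unit quaternion [x, y, z, w].
In Python, from rig import get_obs, camera, get_calibration, hand_in, cut_out gives the robot as it stands.
- The arm moves only by the shell command python3 -m inch 'ROWS' [OPENING] [FORCE]. ROWS is JSON, one flat list of numbers, 6 for each row, row after row: the shift along the tool's x, y, z scaled (see below), then the turn, a rotation vector about the tool's x, y, z scaled (see below). A call has 1 to 20 rows; each row is the pose to reach, as a shift and turn from the pose commanded when the call began, along the tool's axes at that moment; what a row does not reach only later rows make up. The controller multiplies each number of a shift by 0.08 m and each number of a turn by 90 degrees. A row lasts 1/12 s, in which the tool goes at most 41.7 mm and 7.16 degrees, less where a joint would pass 70% of its speed; a pose out of reach is approached as far as the arm can. A call with a number of a shift or a turn outside -1 to 1 is refused whole. A call with a gripper value outside its range is refused whole. OPENING is the finger opening in mm, from 0 to 87, set as the call begins (- or left out, the last holds). The fingers move at their own pace and stop on an object; FORCE is the grip in N (left out, the last holds). Time passes only in rows, so rows that repeat a pose let the fingers close. It gives the time, the measured TCP pose, the force, the opening and the grip force at its end, in the units of the state.
- get_obs(): the state, without advancing time (a new reading comes with each control period).
- camera(name): name is "scene" or "top" or "wrist"; returns the picture (400x640x3 uint8, red, green, blue); there is no depth.
- get_calibration(name): a dict with "vertical_fov" (degrees; the focal length in pixels is half the picture's height over the tangent of half this angle, whatever the lens; pixels are square), "cx", "cy" (the principal point, pixels), "T" (4x4, takes a point from camera to world coordinates). Camera axes: x right, y down, z forward; pixel columns grow to the right and rows downward; lengths in m; the calibration is good to about 2 mm. A picture is of the moment at which its call begins: read the wrist's pose just before it. get_calibration takes no time and is no camera call; for the wrist camera it gives the pose at the moment of the call.
- hand_in(): hands the job in; it is judged then, once.
Trained networks look in the newest picture that a camera, given by its name, has taken for a name from the list of things; names that differ only in an ending like _2 or _b are one class to them, and where a whole thing is asked for, a point or a joint stands for the part that bears it (a point fixed in the world has none). Each returns a list of dicts, best first, with "conf" (0 to 1); they miss things now and then, are a little off and sometimes report something else, mostly with a low value. They report only what shows in the picture. A call takes as long as a camera call. They do not tell look-alikes from the thing itself.
- cut_out(camera, thing): "region" (400x640 bool, what is visible of it) and "bbox" ([left, top, right, bottom] in pixels, round what is visible of it).
The state is a dict: "time": time; "q": joint angles; "joint_velocities": joint speeds; "joint_torque": joint torques, N m; "position": TCP position; "tool_rot": TCP orientation; "ft_force": force on the tool from outside, world axes, zero at the start; "moment": the same for the moment, N m; "grip_width": finger opening in m; "grip_force": force on a finger pad.
Only numpy, scipy, OpenCV 4.12 (cv2) and the standard library are available. Lean on these libraries where they do the work, as an engineer would, in place of code of your own. Each camera call takes 0.05 s, during which the arm holds its last target. There are 200 camera calls.

## Working session

There is one attempt and no reset: what is moved stays moved. The work goes in short steps, Python scripts to look and compute and a shell command to move; the robot and the scene stay as the last step left them, time stands still between calls to the robot, and variables do not carry over. Pictures are saved under pics/ and viewed, at most 10 in all, crops included, and the job is handed in when it is done.

```bash
mkdir -p pics; ls; python3 - <<'E'
from rig import *
import cv2,numpy as np
o=get_obs();print(o['time'],o['position'],o['tool_rot'])
for n in("top","scene"):
    im=camera(n);cv2.imwrite(f'pics/{n}0.png',im[...,::-1]);c=get_calibration(n);print(n,c['vertical_fov'],c['cx'],c['cy'],np.round(c['T'],4).tolist())
    for t in("case","opening","profile","glue","gear","carton"):
        for d in cut_out(n,t)[:3]:print(t,round(d['conf'],2),d['bbox'])
E
```

```text
pics
0.0 [0.23305633 0.57917623 0.2435551 ] [ 1.90231363e-01  9.81738672e-01 -1.03142103e-03 -3.79565133e-04]
top 52.1167213652198 320.7294327471179 196.42443024004368 [[-0.0202, -0.986, 0.1656, 0.287], [-0.9998, 0.0215, 0.0059, -0.0187], [-0.0094, -0.1655, -0.9862, 1.2833], [0.0, 0.0, 0.0, 1.0]]
case 0.6 [254.5, 127.3, 390.1, 240.2]
case 0.41 [374.6, 124.5, 405.3, 166.2]
opening 0.69 [255.1, 123.2, 388.6, 245.8]
opening 0.6 [288.1, 179.5, 337.5, 208.9]
profile 0.88 [195.6, 262.4, 257.0, 328.2]
profile 0.86 [289.4, 180.0, 339.4, 207.7]
profile 0.76 [408.8, 235.0, 462.0, 301.1]
gear 0.83 [233.6, 207.5, 257.7, 238.0]
carton 0.96 [372.7, 124.1, 409.2, 165.8]
scene 54.88378533609781 320.4560973558034 200.06518194048556 [[-0.435, 0.6635, -0.6088, 1.0522], [0.9004, 0.3235, -0.2908, 0.2869], [0.004, -0.6747, -0.7381, 0.7798], [0.0, 0.0, 0.0, 1.0]]
case 0.59 [218.1, 179.6, 379.1, 276.6]
case 0.44 [279.4, 225.0, 349.9, 236.6]
opening 0.6 [217.4, 180.3, 377.2, 274.9]
profile 0.95 [280.7, 222.7, 349.4, 237.4]
profile 0.95 [206.7, 123.8, 277.7, 150.3]
profile 0.93 [393.1, 281.1, 482.8, 344.4]
glue 0.52 [213.2, 180.8, 226.9, 207.2]
gear 0.97 [392.1, 221.0, 426.5, 246.8]
carton 0.57 [173.2, 211.8, 220.8, 260.3]
```

```bash
python3 - <<'E'
import cv2
a=cv2.imread('pics/top0.png')[90:350,170:490];cv2.imwrite('pics/t1.png',cv2.resize(a,(736,598),interpolation=cv2.INTER_CUBIC))
E
```

```text
(no output)
```

View pics/t1.png

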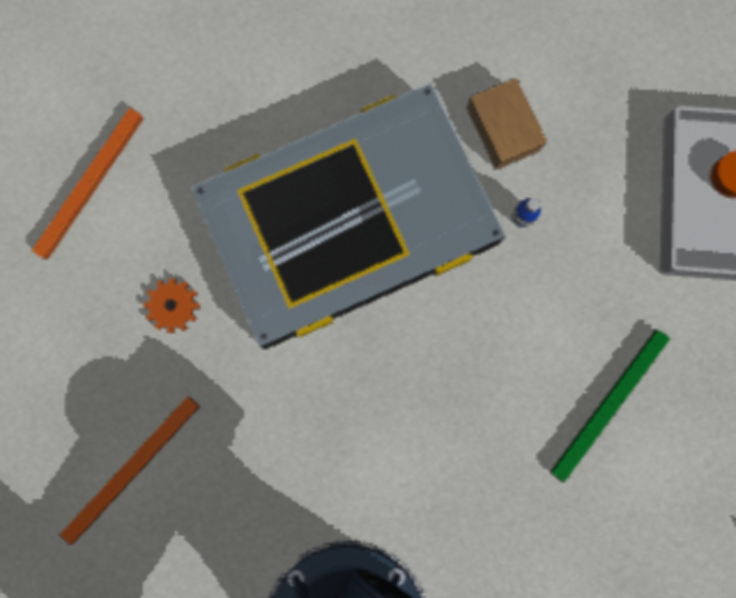

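View pics/scene0.png

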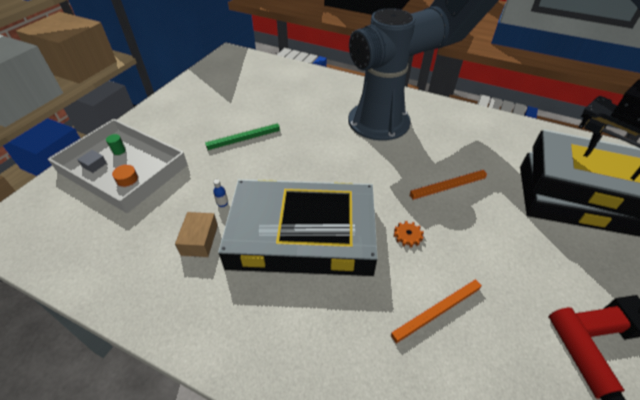

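The candidates are three printed bars (in the crop: orange ~(88,183), brown ~(130,470), green ~(610,405)) and the silvery bar seen through the lid opening at ~(340,225). I choose the silvery one, since it is aluminium and lies inside the case. The +x end of the case faces the gear, to the lower left.

```bash
cat > h.py <<'E'
from rig import *
import cv2,numpy as np
from scipy.spatial.transform import Rotation as R
def proj(n_or_c,uv,z):
    c=n_or_c if isinstance(n_or_c,dict) else get_calibration(n_or_c)
    f=200/np.tan(np.radians(c['vertical_fov']/2));uv=np.atleast_2d(uv).astype(float)
    d=np.c_[(uv[:,0]-c['cx'])/f,(uv[:,1]-c['cy'])/f,np.ones(len(uv))]@c['T'][:3,:3].T if isinstance(c['T'],np.ndarray) else None
    t=c['T'][:3,3];return (t+d*((z-t[2])/d[:,2])[:,None])[:,:2]
def rect(P):
    (c,(w,h),a)=cv2.minAreaRect((P*1000).astype(np.float32));return np.round(c,1),round(w,1),round(h,1),round(a,2)
E
python3 - <<'E'
from h import *
for n,box in(("top",(268,145,360,230)),("scene",(270,180,360,250))):
    im=cv2.imread(f'pics/{n}0.png');hsv=cv2.cvtColor(im,cv2.COLOR_BGR2HSV)
    m=np.zeros(im.shape[:2],bool);l,t,r,b=box;m[t:b,l:r]=1
    k=m&(hsv[...,0]>15)&(hsv[...,0]<35)&(hsv[...,1]>130)&(hsv[...,2]>80)
    k=cv2.connectedComponentsWithStats(k.astype(np.uint8));i=1+k[2][1:,4].argmax();vu=np.argwhere(k[1]==i)
    print(n,'rim',rect(proj(n,vu[:,::-1],.074)))
    camera(n)
    for d in cut_out(n,"profile"):
        bb=d['bbox']
        if bb[0]>270 and bb[2]<360:
            P=proj(n,np.argwhere(d['region'])[:,::-1],.024);print('prof',d['conf'],rect(P))
E
python3 - <<'E'
import cv2
a=cv2.imread('pics/top0.png')[140:230,260:370];cv2.imwrite('pics/t2.png',cv2.resize(a,(720,589),interpolation=cv2.INTER_CUBIC))
E
```

```text
top rim (array([522.3,  20.3]), 171.2, 172.0, 23.04)
prof 0.64 (array([518.1,  17.1]), 24.1, 164.0, 25.78)
scene rim (array([519.8,  19.8]), 171.0, 170.4, 22.94)
prof 0.83 (array([524.6,  21.8]), 37.7, 171.2, 25.96)
```

View pics/t2.png

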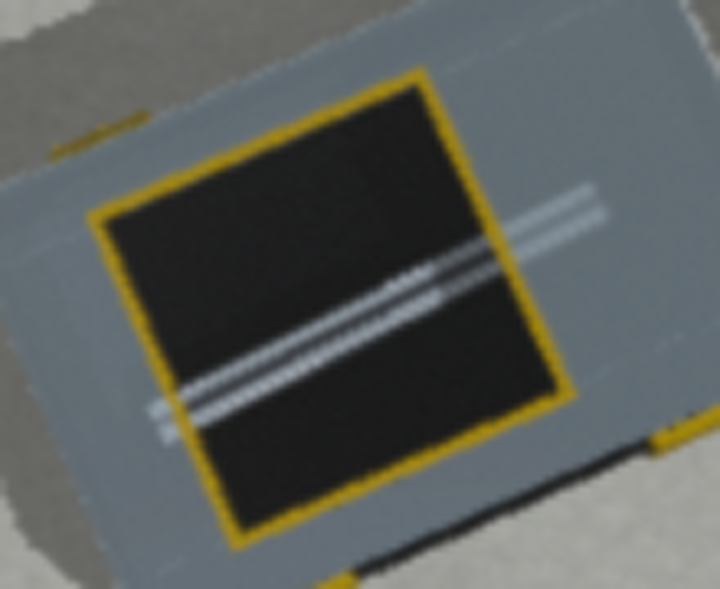

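The crop shows the silvery slotted bar. Its +x end is at ~(157,423) and its -x end at ~(600,200); both ends are under the lid. This is the aluminium profile.

```bash
cat >> h.py <<'E'
O=np.array([.521,.020]);yaw=np.radians(113.);ex=np.array([np.cos(yaw),np.sin(yaw)]);ey=np.array([-ex[1],ex[0]])
def case(P): return np.c_[(P-O)@ex*1000+35,(P-O)@ey*1000]
E
python3 - <<'E'
from h import *
uv=np.array([[157,423],[600,200]])/6.545+[260,140]
P=proj("top",uv-.4,.024);print(P,case(P).round(1),np.linalg.norm(P[0]-P[1]))
d=P[0]-P[1];a=np.arctan2(d[1],d[0]);print('yaw',np.degrees(a))
d/=np.linalg.norm(d);m=P.mean(0);g=m+.04*d;print('grasp',g,'case',case(g[None]))
# tool x along +/-d, z down
o=get_obs();R0=R.from_quat(o['tool_rot']);print(R0.as_matrix().round(3))
for s in(1,-1):
    x=np.r_[s*d,0];z=np.array([0,0,-1.]);Rt=R.from_matrix(np.c_[x,np.cross(z,x),z])
    rv=(R0.inv()*Rt).as_rotvec(degrees=True)
    sh=R0.inv().apply(np.r_[g,.13]-o['position']);print(s,'turn/90',(rv/90).round(3),'shift/.08',(sh/.08).round(3))
print(o['q'],o['time'])
E
```

```text
[[ 0.4763768   0.10503071]
 [ 0.58038558 -0.10915322]] [[ 130.7    7.9]
 [-107.1   -4.2]] 0.2381020436102978
yaw 115.9014378828993
grasp [0.51090822 0.03392062] case [[51.75716916  3.85031666]]
[[-0.928  0.374  0.   ]
 [ 0.374  0.928  0.   ]
 [-0.     0.    -1.   ]]
1 turn/90 [0.    0.    0.469] shift/.08 [-5.766 -5.034  1.432]
-1 turn/90 [-0.     0.    -1.531] shift/.08 [-5.766 -5.034  1.432]
[ 1.00949360e+00  5.27454134e-01  1.43267361e+00 -1.78667820e-05
  1.18141083e+00 -1.78491529e-01] 0.9
```

```bash
M="python3 -m inch"
python3 -m inch '[-0.5,-0.43,0,0,0,0,-1,-0.87,0,0,0,0,-1,-0.87,0,0,0,0]' 60 40
python3 -m inch '[-0.5,-0.43,0,0,0,0,-1,-0.87,0,0,0,0,-1,-0.87,0,0,0,0]'
python3 -m inch '[-0.5,-0.43,0,0,0,0,-1,-0.87,0,0,0,0,-1,-0.87,0,0,0,0]'
python3 -m inch '[-0.5,-0.43,0,0,0,0,-1,-0.87,0,0,0,0,-1,-0.87,0,0,0,0]'
python3 -m inch '[-0.5,-0.43,0,0,0,0,-1,-0.87,0,0,0,0,-1,-0.87,0,0,0,0]'
python3 -m inch '[-0.3,-0.3,0,0,0,0.079,-0.6,-0.6,0,0,0,0.158,-0.77,-0.68,0,0,0,0.237,-0.77,-0.68,0,0,0,0.316,-0.77,-0.68,0,0,0,0.395,-0.77,-0.68,0,0,0,0.469,-0.77,-0.68,0,0,0,0.469,-0.77,-0.68,0,0,0,0.469]'
python3 - <<'E'
from h import *
o=get_obs();c=get_calibration("wrist");im=camera("wrist");cv2.imwrite('pics/w1.png',im[...,::-1])
import pickle;pickle.dump(c,open('w1.pkl','wb'));print(o['position'],R.from_quat(o['tool_rot']).as_matrix().round(3),o['time'],o['q'],c['T'].round(3),c['vertical_fov'])
E
```

```text
time: 1.15
position: [0.2822, 0.4824, 0.2443]
tool_rot: [0.19, 0.982, -0.001, 0.0]
ft_force: [-0.6, 0.5, -0.4]
grip_width: 0.0745
grip_force: 0.0
time: 1.4
position: [0.3308, 0.3877, 0.2446]
tool_rot: [0.191, 0.982, -0.001, 0.0]
ft_force: [0.5, 0.3, 0.7]
grip_width: 0.0615
grip_force: 0.0
time: 1.65
position: [0.3794, 0.2935, 0.2448]
tool_rot: [0.191, 0.982, -0.0, 0.001]
ft_force: [0.3, 0.7, 0.2]
grip_width: 0.0599
grip_force: 0.0
time: 1.9
position: [0.4282, 0.1989, 0.2449]
tool_rot: [0.191, 0.982, -0.0, 0.001]
ft_force: [0.1, 1.4, 0.2]
grip_width: 0.0598
grip_force: 0.0
time: 2.15
position: [0.4769, 0.1041, 0.245]
tool_rot: [0.191, 0.982, -0.0, 0.002]
ft_force: [0.2, 0.3, 0.9]
grip_width: 0.0602
grip_force: 0.0
time: 2.82
position: [0.5113, 0.034, 0.2446]
tool_rot: [0.53, 0.848, 0.0, 0.0]
ft_force: [-0.3, 0.2, 0.1]
grip_width: 0.0597
grip_force: 0.0
[0.51133223 0.03398606 0.24464809] [[-0.439  0.899  0.   ]
 [ 0.899  0.439 -0.   ]
 [-0.     0.    -1.   ]] 2.8167 [-1.51932116e-01  3.76572963e-01  1.71155373e+00 -6.57129504e-05
  1.05326864e+00 -6.06085497e-01] [[ 0.899  0.425  0.11   0.482]
 [ 0.439 -0.87  -0.225  0.095]
 [ 0.     0.251 -0.968  0.386]
 [ 0.     0.     0.     1.   ]] 59.34982819259267
```

View pics/w1.png

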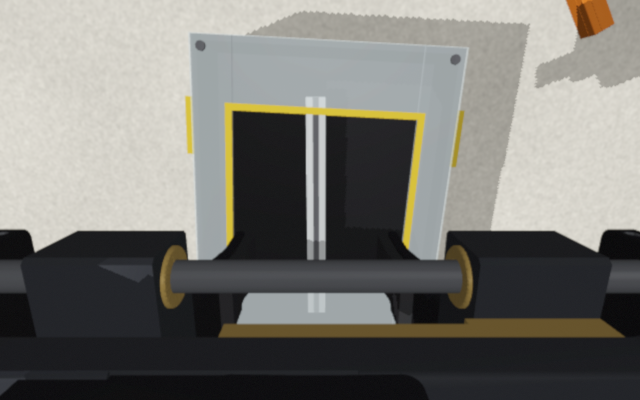

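The wrist view shows the profile between the fingers. Its +x end is at ~(316,97), its left edge at column ~306 and its right edge at ~327, and the far rim runs from (227,103) to (425,115).

```bash
python3 - <<'E'
from h import *
import pickle;c=pickle.load(open('w1.pkl','rb'))
P=proj(c,[[306,97],[326,97],[306,235],[327,235]],.024)
a=(P[0]+P[1])/2;q=(P[2]+P[3])/2;d=a-q
print(a,case(P).round(1),np.degrees(np.arctan2(d[1],d[0])))
T=proj(c,[[230,107],[420,118]],.074);print(case(T).round(1))
o=get_obs();R0=R.from_quat(o['tool_rot']);u=R0.apply([1,0,0])[:2]
p=o['position'][:2]; print('a in tool frame',R0.inv().apply(np.r_[a-p,0])*1000,'q',R0.inv().apply(np.r_[q-p,0])*1000,case(p[None]))
E
```

```text
[0.47646412 0.10661718] [[131.6  17. ]
 [132.7  -2.7]
 [-12.9  10.4]
 [-11.7 -12.5]] 116.24312997010442
[[118.3  80.4]
 [117.7 -83.6]]
a in tool frame [ 8.04502272e+01  5.21112940e-01 -9.67752084e-03] q [-6.41849141e+01  1.06575657e+00  7.87035626e-03] [[51.76761122  3.42302829]]
```

```bash
python3 -m inch '[0,0,0.4,0,0,0,0,0,0.8,0,0,0,0,0,1,0,0,0]'
python3 -m inch '[0,0,0.4,0,0,0,0,0,0.8,0,0,0,0,0,1,0,0,0]'
python3 -m inch '[0,0,0.25,0,0,0,0,0,0.45,0,0,0,0,0,0.58,0,0,0,0,0,0.66,0,0,0,0,0,0.66,0,0,0,0,0,0.66,0,0,0]'
python3 -m inch '[0,0,0,0,0,0,0,0,0,0,0,0,0,0,0,0,0,0,0,0,0,0,0,0,0,0,0,0,0,0,0,0,0,0,0,0,0,0,0,0,0,0,0,0,0,0,0,0,0,0,0,0,0,0]' 0 50
```

```text
time: 3.12
position: [0.5099, 0.0344, 0.1623]
tool_rot: [0.53, 0.848, -0.001, -0.001]
ft_force: [-1.3, 0.2, -1.1]
grip_width: 0.0603
grip_force: 0.0
time: 3.37
position: [0.5098, 0.0344, 0.0818]
tool_rot: [0.53, 0.848, -0.001, -0.002]
ft_force: [-0.3, 0.8, -0.4]
grip_width: 0.0602
grip_force: 0.0
time: 3.87
position: [0.5116, 0.0341, 0.032]
tool_rot: [0.531, 0.848, 0.0, 0.0]
ft_force: [0.9, 0.1, 1.1]
grip_width: 0.0602
grip_force: 0.0
time: 4.62
position: [0.5114, 0.034, 0.0318]
tool_rot: [0.531, 0.847, 0.0, 0.0]
ft_force: [-0.5, 0.7, 0.8]
grip_width: 0.0195
grip_force: 50.0
```

```bash
python3 -m inch '[0,0,-0.02,0,0,0,0,0,-0.04,0,0,0,0,0,-0.04,0,0,0,-0.1,0,-0.04,0,0,0,-0.2,0,-0.04,0,0,0,-0.3,0,-0.04,0,0,0,-0.4,0,-0.04,0,0,0,-0.5,0,-0.04,0,0,0,-0.54,0,-0.04,0,0,0,-0.54,0,-0.04,0,0,0,-0.54,0,-0.04,0,0,0]'
python3 - <<'E'
from h import *
o=get_obs();print(o['position'],case(o['position'][None,:2]),o['ft_force'],o['grip_width'])
im=camera("scene");cv2.imwrite('pics/s2.png',cv2.resize(im[150:300,180:420,::-1],(800,500)))
E
```

```text
time: 5.53
position: [0.53, -0.0051, 0.0349]
tool_rot: [0.531, 0.847, -0.0, -0.0]
ft_force: [0.8, 1.0, -0.4]
grip_width: 0.0191
grip_force: 50.0
[ 0.53000374 -0.00511019  0.03486347] [[8.36790153 1.52334516]] [ 0.84457333  1.03203116 -0.43119384] 0.019094713809076708
```

View pics/s2.png

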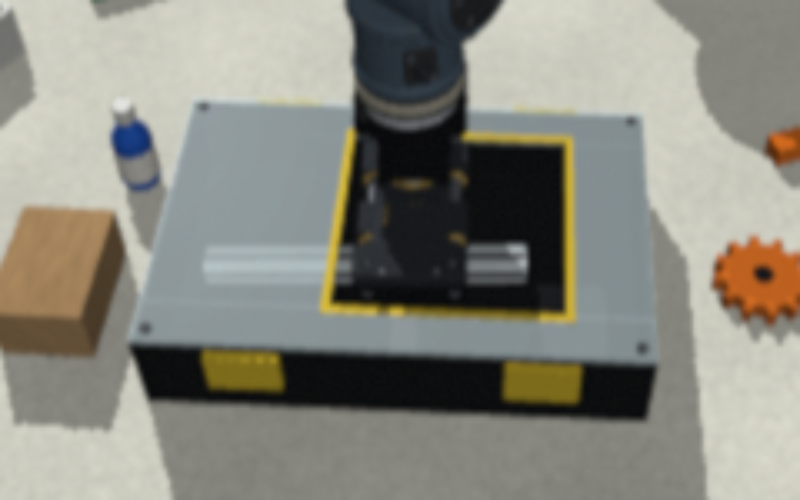

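The profile is in the grip and has slid back. Its +x end, at (525,262), now shows inside the opening, clear of the rim at ~(572,262). Next is the tilt about its -x end.

```bash
python3 -m inch '[-0.021,0,-0.104,0,0.0333,0,-0.048,0,-0.205,0,0.0667,0,-0.079,0,-0.307,0,0.1,0,-0.116,0,-0.405,0,0.1333,0,-0.158,0,-0.503,0,0.1667,0,-0.205,0,-0.597,0,0.2,0,-0.205,0,-0.597,0,0.2,0,-0.205,0,-0.597,0,0.2,0,-0.205,0,-0.597,0,0.2,0]'
python3 - <<'E'
from h import *
o=get_obs();Q=R.from_quat(o['tool_rot']);p=o['position']
for x in(80.5,-159.5):
  e=p+Q.apply(np.array([x,0,18])/1000);print(case(e[None,:2]).round(1),e[2])
print(o['ft_force'],o['moment'],o['grip_width'],Q.as_matrix().round(3))
im=camera("scene");cv2.imwrite('pics/s3.png',cv2.resize(im[150:300,180:420,::-1],(800,500)))
E
```

```text
time: 6.33
position: [0.5363, -0.0188, 0.0823]
tool_rot: [0.524, 0.837, 0.083, -0.133]
ft_force: [-0.3, 0.4, -0.8]
grip_width: 0.0196
grip_force: 50.0
[[75.4  5.2]] 0.09012465246404815
[[-152.6   -6.2]] 0.015879501387183373
[-0.31516239  0.42723329 -0.79961867] [-0.23673284 -0.0954828  -0.07334055] 0.019647530671078328 [[-0.415  0.9   -0.136]
 [ 0.856  0.437  0.278]
 [ 0.309 -0.001 -0.951]]
```

View pics/s3.png

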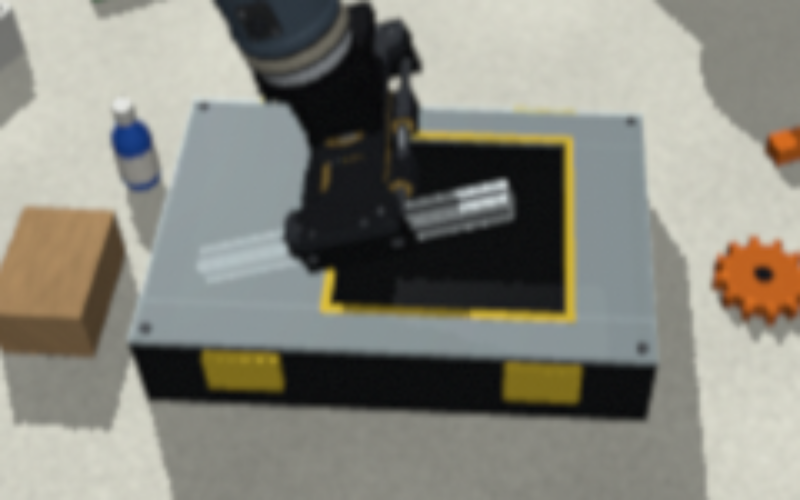

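```bash
python3 -m inch '[0.15,0,0,0,0,0,0.35,0,0,0,0,0,0.55,0,0,0,0,0,0.75,0,0,0,0,0,0.88,0,0,0,0,0,0.88,0,0,0,0,0]'
python3 -m inch '[0.15,0,0,0,0,0,0.35,0,0,0,0,0,0.55,0,0,0,0,0,0.75,0,0,0,0,0,0.88,0,0,0,0,0,0.88,0,0,0,0,0,0.88,0,0,0,0,0]'
python3 - <<'E'
from h import *
o=get_obs();Q=R.from_quat(o['tool_rot']);p=o['position']
for x in(80.5,-159.5):
  e=p+Q.apply(np.array([x,0,18])/1000);print(case(e[None,:2]).round(1),e[2])
print(o['ft_force'],o['grip_width'])
E
```

```text
time: 6.88
position: [0.5059, 0.0437, 0.1055]
tool_rot: [0.523, 0.838, 0.083, -0.134]
ft_force: [0.3, 0.2, -0.1]
grip_width: 0.0192
grip_force: 50.0
time: 7.47
position: [0.4788, 0.1015, 0.1265]
tool_rot: [0.524, 0.837, 0.083, -0.132]
ft_force: [0.2, 0.4, -1.0]
grip_width: 0.0193
grip_force: 50.0
[[208.6  11.2]] 0.13419873277547315
[[-19.5  -0.5]] 0.06023964798893337
[ 0.15567498  0.44917423 -0.97488373] 0.019337542374323394
```

```bash
python3 -m inch '[0.06,0,-0.19,0,0,0,0.12,0,-0.38,0,0,0,0.19,0,-0.57,0,0,0,0.25,0,-0.76,0,0,0,0.31,0,-0.95,0,0,0,0.31,0,-0.95,0,0,0,0.31,0,-0.95,0,-0.04,0,0.31,0,-0.95,0,-0.08,0,0.31,0,-0.95,0,-0.12,0,0.31,0,-0.95,0,-0.16,0,0.31,0,-0.95,0,-0.2,0,0.31,0,-0.95,0,-0.2,0,0.31,0,-0.95,0,-0.2,0,0.31,0,-0.95,0,-0.2,0,0.31,0,-0.95,0,-0.2,0,0.31,0,-0.95,0,-0.2,0]'
python3 - <<'E'
from h import *
o=get_obs();print(o['position'],R.from_quat(o['tool_rot']).as_matrix()[2].round(3),o['joint_velocities'].round(4) if hasattr(o['joint_velocities'],'round') else o['joint_velocities'])
im=camera("scene");cv2.imwrite('pics/s4.png',cv2.resize(im[100:300,180:500,::-1],(800,500)))
E
```

```text
time: 8.8
position: [0.4793, 0.1004, 0.2059]
tool_rot: [0.532, 0.847, 0.0, -0.0]
ft_force: [-0.3, 0.7, -0.7]
grip_width: 0.0196
grip_force: 50.0
[0.47927893 0.10037763 0.20588967] [ 0.001 -0.    -1.   ] [ 0.002  -0.003   0.003  -0.0037  0.0002  0.0048]
```

View pics/s4.png

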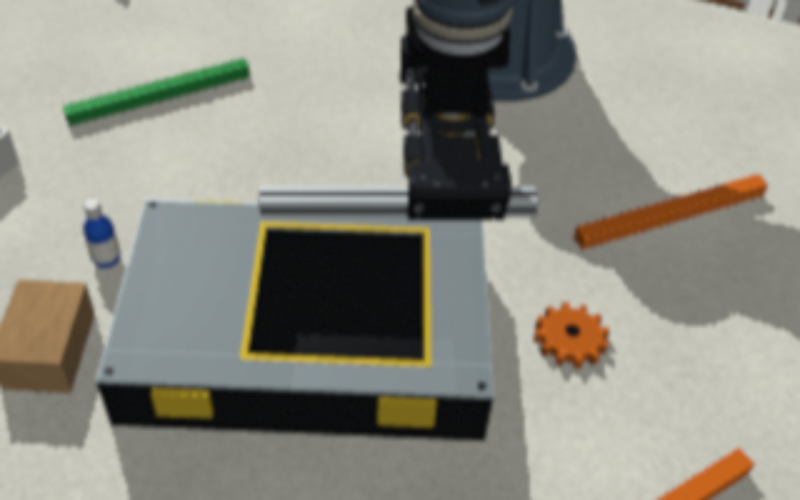

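The profile is level in the fingers, spanning (260,200) to (535,200), above the case, and the bystanders have not moved.

```bash
python3 -c "
from rig import *
print(hand_in())"
```

```text
the job is handed in; nothing more can be done
None
```

I took the aluminium profile out through the lid opening and handed the job in with it still gripped, level and still, about 11 cm above the lid; there was no sign of contact with the case, the neighbours looked unmoved, and the hand-in gave no verdict.

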